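# Push the thermometer sleeve between jar and cup to the monitor

### The arm

A 7-joint arm with a two-finger parallel gripper is mounted at the origin on the work surface. World frame = base frame: x ahead of the robot, y to its left, z up, the work surface at z = 0. Lengths are in mm, angles in rad, forces in N, time in s.
With the tool pointing down it reaches from about 400 to 925 mm from the base axis. Payload 5.6 kg.
Tool frame: the origin (TCP) lies between the finger pads; the fingertips stand 11 mm ahead of it and the grasp point (between the pads) lies 8 mm behind it; z points along the fingers, y is the line along which they close (so a half turn about z gives the same grasp; the last joint's range is limited). The gripper opens to 85 mm and grips with 20 to 120 N. Pads are 22 mm wide; open, the fingers measure 114 mm over their backs; the gripper's body (76 mm by 85 mm) begins 54 mm behind the grasp point. The pads swing forward as they close: fully open they stand 13 mm farther back than shut.
Start: joints at [-1.316, 0.468, -0.012, 1.603, 0.006, 1.071, -0.056], TCP at [190.762, 621.384, 242.29] pointing down, gripper open.
Joint ranges: [-2.53, 2.53], [-0.31, 2.02], [-1.57, 1.55], [0.28, 2.44], [-1.29, 4.43], [0.15, 1.84], [-2.92, 2.92]. Speed limits (rad/s): [2.57, 2.57, 3.14, 3.14, 3.14, 3.14, 3.14].

### API

Orientations are given as [roll, pitch, yaw] about the fixed x, y, z axes, in that order (R = Rz(yaw) Ry(pitch) Rx(roll)).
In Python, from station import status, read_camera, camera_params, manip gives the robot as it stands.
- The arm moves only by the shell command python3 -m handwheel 'ROWS' [FORCE]. ROWS is text: rows parted by semicolons, each of 7 numbers parted by spaces: the shift along the tool's x, y, z in m, then the turn, a rotation vector about the tool's x, y, z in units of 8 degrees (1.0 is 8 degrees), then the closure, from -1 (fully open) to 1 (shut), so that 0 is half open. In form: tx ty tz wx wy wz fingers; .... A call has 1 to 12 rows; each row is the pose to reach, as a shift and turn from the pose commanded when the call began, along the tool's axes at that moment; what a row does not reach only later rows make up. A row lasts 1/8 s, in which the tool goes at most 62.5 mm and 10.7 degrees, less where a joint would pass 70% of its speed; a pose out of reach is approached as far as the arm can. A call with a gripper value outside its range is refused whole. The fingers move at their own pace and stop on an object; FORCE is the grip in N (left out, the last holds). Time passes only in rows, so rows that repeat a pose let the fingers close. It gives the time, the measured TCP pose, the force, the opening and the grip force at its end, in the units of the state.
- status.get_obs(): the state, without advancing time (a new reading comes with each control period).
- read_camera(name): name is "scene" or "top" or "wrist"; returns the picture (480x640x3 uint8, red, green, blue); there is no depth.
- camera_params(name): a dict with "fx", "fy", "cx", "cy" (pixels), "pose" (4x4, takes a point from camera to world coordinates); the wrist camera has in their place "tool_from_camera" (4x4, takes a point from camera to tool coordinates, whose origin is the TCP and whose axes are the flange's). Camera axes: x right, y up, looking along -z (the intrinsics and any distortion apply to the point x, -y, -z); pixel columns grow to the right and rows downward; lengths in mm; the calibration is good to about 2 mm. A picture is of the moment at which its call begins: read the wrist's pose just before it. camera_params takes no time and is no camera call.
- manip.sign_off(): hands the job in; it is judged then, once.
The state is a dict: "time_s": time; "q": joint angles; "qd": joint speeds; "joint_torque": joint torques, N m; "position": TCP position; "orientation": TCP orientation; "ft_force": force on the tool from outside, world axes, zero at the start; "ft_torque": the same for the moment, N m; "opening": finger opening in mm; "gripper_force": force on a finger pad.
Only numpy, scipy, OpenCV 4.12 (cv2) and the standard library are available. Lean on these libraries where they do the work, as an engineer would, in place of code of your own. Each camera call takes 0.05 s, during which the arm holds its last target. There are 200 camera calls.

### The job

Push the thermometer in its hard sleeve along the oak ledge, lengthwise through the narrow gap between the glass pill jar and the espresso cup, until its end lies flush against the foot of the white monitor. Only push it: do not straddle it with the fingers to grip it, and do not pick it up or tip it. Do not bang into the jar or the cup, leave everything else on and around the ledge where it is, and take the hand away at the end.

Things in the scene. Friction and masses are not known exactly. Their poses are not given: they have to be found in the camera images.
- ledge: Fixed slim oak board lying on the table, 240 (its x) x 920 (its y) x 24 mm thick; origin at the centre of its underside, so its top is 24 mm above the table. Its own +y runs along its length from the sleeve towards the monitor (roughly to the robot's left); it may be turned up to 0.2 rad on the table. A framed photograph, 150 mm wide and 120 mm tall, stands fixed near each end, about 420 mm from the middle.
- sleeve: Loose closed flat case of hard dark grey plastic, the silver thermometer seen through its clear top; 120 (its x) x 52 (y) x 22 mm high, 0.11 to 0.21 kg; origin at the centre of its underside. Lies flat on the ledge, its +x end (the thin tip) towards the monitor, its middle 180 to 260 mm short of the gap, up to 0.35 rad askew and 30 mm off the line through the gap. Slides easily (about 1 N).
- gap (a point): Point on the ledge's top surface midway between the jar and the cup; axes as the ledge's (its y is the way through). The gap is 60 mm wide at its narrowest.
- jar: Glass pill jar with a metal lid, 56 mm across, 42 mm tall, stuck down to the ledge on one side of the gap; origin at the centre of its underside. Its axis is 58 mm from the gap point, and 116 mm from the cup's axis.
- cup: Blue ceramic espresso cup, straight-sided, 56 mm across, 45 mm tall, stuck down to the ledge on the other side of the gap (jar and cup may have changed places); origin at the centre of its underside; its small handle sticks out up to 48 mm from its axis along its own +y, towards the monitor, not into the gap.
- monitor: White bedside monitor fixed on the ledge beyond the gap. Its foot is a block 150 mm (x) x 70 mm (y) x 30 mm high, with the 190 mm wide screen above it (top at 180 mm); origin at the centre of the foot's underside, axes as the ledge's.
- foot (a point): Centre of the lower edge of the monitor foot's flat upright front face, the face that looks towards the gap (along the ledge's -y), at the ledge's top surface; axes as the ledge's. It lies 150 to 180 mm beyond the gap point, straight behind it.
- spray: Bystander, loose: brown spray bottle, 30 mm across, 62 tall; origin at the centre of its underside.
- balm: Bystander, loose: squat white jar, 32 mm across, 40 tall; origin at the centre of its underside.
- drops: Bystander, loose: white drops bottle, 30 mm across, 55 tall; origin at the centre of its underside.
- plasters: Bystander, loose: cardboard packet 32 x 70 x 24 mm; origin at the centre of its underside.
- case: Bystander, loose: black spectacles case 140 x 45 x 32 mm; origin at the centre of its underside.
- dish: Bystander, loose: white bowl 84 mm across, 32 high, on the table in front of the ledge; origin at the centre of its underside.

How it is judged (in metres and radians):
On the way:
1. the sleeve is between the jar and the cup, lengthwise (x of sleeve in the frame of gap between -0.015 and 0.015 m and y of sleeve in the frame of gap between -0.035 and 0.035 m and angle between the x axis of sleeve and the y axis of gap, either way round below 0.25 rad), for 0.1 s.
At the end, for the whole second after the job is handed in: The sleeve lies flat and at rest on the ledge beyond the gap, its end within 8 mm of the monitor's foot, square to it within 0.12 rad and within 30 mm of the middle of the foot, the robot clear of it (y of sleeve in the frame of foot between -0.068 and -0.05 m and x of sleeve in the frame of foot between -0.03 and 0.03 m and angle between the x axis of sleeve and the y axis of foot, either way round below 0.12 rad and y of sleeve in the frame of gap above 0.078 m and angle between sleeve's own z axis and vertical below 0.06 rad and z of sleeve in the frame of ledge between 0.02 and 0.028 m and linear speed of sleeve below 0.01 m/s); the robot touches nothing.
It fails at once if the sleeve is lifted (10 mm) or tipped (0.2 rad) (z of sleeve in the frame of ledge above 0.034 m or angle between sleeve's own z axis and vertical above 0.2 rad).
It fails at once if the fingers straddle the sleeve to grip it (x of the grasp point in the frame of sleeve between -0.05 and 0.05 m and y of the grasp point in the frame of sleeve between -0.018 and 0.018 m and z of the grasp point in the frame of sleeve below 0.032 m).
It fails at once if the jar or the cup is struck or pressed with more than 25 N by the robot or the sleeve (contact force between any of the arm, the fingers, sleeve and jar above 25 N or contact force between any of the arm, the fingers, sleeve and cup above 25 N).
It fails at once if a bystander is moved by more than 25 mm or knocked over (distance of any of spray, balm, drops, plasters, case, dish from where it was at the start of the episode above 0.025 m or angle between any of spray, balm, drops, plasters, case, dish's own z axis and vertical above 0.5 rad).
It also fails if it takes over 72 s, if anything falls off the work surface, if the arm or the gripper's body presses on something with over 40 N, if the wrist force passes 120 N, or if a joint passes its speed limit or range.

## Working session

There is one attempt and no reset: what is moved stays moved. The work goes in short steps, Python scripts to look and compute and a shell command to move; the robot and the scene stay as the last step left them, time stands still between calls to the robot, and variables do not carry over. Pictures are saved under pics/ and viewed, at most 10 in all, crops included, and the job is handed in when it is done.

```bash
mkdir -p pics; ls; python3 - <<'E'
from station import status, read_camera, camera_params
import cv2, numpy as np
np.set_printoptions(precision=4,suppress=True)
o=status.get_obs();print({k:o[k] for k in("time_s","position","orientation","opening")})
for n in("top","scene"):
    cv2.imwrite(f"pics/{n}0.png",cv2.cvtColor(read_camera(n),cv2.COLOR_RGB2BGR));p=camera_params(n);print(n,p)
print(camera_params("wrist"))
E
```

```text
pics
{'time_s': 0.0, 'position': array([190.6671, 620.8383, 241.3235]), 'orientation': array([-3.1398,  0.0001,  2.8437]), 'opening': 85.50450533128404}
top {'fx': 447.7274855871108, 'fy': 447.7274855871108, 'cx': 326.26995865820624, 'cy': 241.80489107373887, 'pose': array([[  -0.0153,    0.9908,   -0.1342,  388.2593],
       [  -0.9999,   -0.016 ,   -0.0041,   44.8961],
       [  -0.0063,    0.1341,    0.9909, 1113.4223],
       [   0.    ,    0.    ,    0.    ,    1.    ]])}
scene {'fx': 566.1314414941213, 'fy': 566.1314414941213, 'cx': 314.7410353943757, 'cy': 234.66290093241705, 'pose': array([[  -0.1522,   -0.8294,    0.5375, 1121.2837],
       [   0.9883,   -0.1347,    0.0721,  120.7272],
       [   0.0126,    0.5422,    0.8401,  992.0472],
       [   0.    ,    0.    ,    0.    ,    1.    ]])}
{'fx': 416.8184387323006, 'fy': 416.8184387323006, 'cx': 318.53730768395224, 'cy': 239.10601014140744, 'tool_from_camera': array([[  -0.0003,    0.9447,    0.328 ,   84.5963],
       [   1.    ,    0.0004,   -0.0004,   -0.584 ],
       [  -0.0005,    0.328 ,   -0.9447, -131.0809],
       [   0.    ,    0.    ,    0.    ,    1.    ]])}
```

View pics/top0.png

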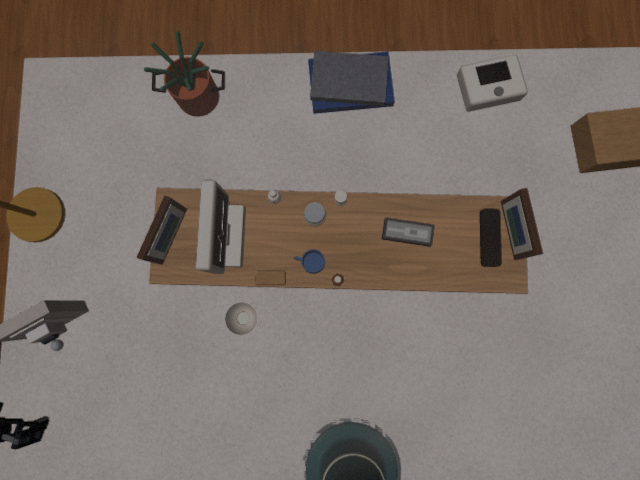

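View pics/scene0.png

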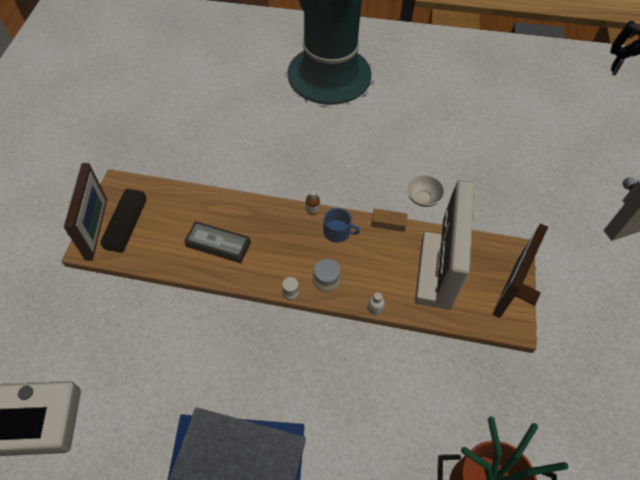

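The top view shows the ledge spanning about (150–530, 190–290), the sleeve at (408,231), jar at (315,212), cup at (313,261), monitor foot at (235,236) and case at (490,237). The small bystanders are at (341,198), (337,280), (274,197) and (270,278). In the scene view the sleeve is at (218,241), the jar at (327,275), the cup at (338,225) and the foot at (430,270).

```bash
cat > h.py <<'E'
import numpy as np, cv2
from scipy.spatial.transform import Rotation as Ro
from station import status, read_camera, camera_params
np.set_printoptions(precision=3,suppress=True)
def cam(n):
    p=camera_params(n)
    if n=="wrist":
        o=status.get_obs();T=np.eye(4);T[:3,:3]=Ro.from_euler("xyz",o["orientation"]).as_matrix();T[:3,3]=o["position"]
        P=T@p["tool_from_camera"]
    else: P=p["pose"]
    return p,P
def ray(c,uv):
    p,P=c;uv=np.atleast_2d(np.asarray(uv,float))
    d=np.c_[(uv[:,0]-p["cx"])/p["fx"],-(uv[:,1]-p["cy"])/p["fy"],-np.ones(len(uv))]@P[:3,:3].T
    return P[:3,3],d
def onz(c,uv,z):
    o,d=ray(c,uv);return o+d*((z-o[2])/d[:,2])[:,None]
def tri(c1,u1,c2,u2):
    o1,d1=ray(c1,u1);o2,d2=ray(c2,u2);out=[]
    for a,b in zip(d1,d2):
        s=np.linalg.lstsq(np.c_[a,-b],o2-o1,rcond=None)[0];A=o1+a*s[0];B=o2+b*s[1];out.append(np.r_[(A+B)/2,np.linalg.norm(A-B)])
    return np.array(out)
def blob(m,roi):
    x0,y0,x1,y1=roi;k=np.zeros_like(m);k[y0:y1,x0:x1]=m[y0:y1,x0:x1]
    cs=cv2.findContours(k,cv2.RETR_EXTERNAL,cv2.CHAIN_APPROX_NONE)[0]
    return max(cs,key=cv2.contourArea)
E
python3 - <<'E'
from h import *
T=cam("top");S=cam("scene")
t=cv2.imread("pics/top0.png");s=cv2.imread("pics/scene0.png")
ht,hs=[cv2.cvtColor(i,cv2.COLOR_BGR2HSV) for i in(t,s)]
nz=lambda h:cv2.bitwise_not(cv2.inRange(h,(5,75,40),(20,255,255)))  # not wood
r1=cv2.minAreaRect(blob(nz(ht),(375,210,442,252)));r2=cv2.minAreaRect(blob(nz(hs),(178,215,256,268)))
print(r1,r2)
b1=cv2.boxPoints(r1);c=onz(T,b1,40);print("sleeve box z40",c[:,:2].tolist())
print("sleeve c tri",tri(T,[r1[0]],S,[r2[0]]))
bl=lambda h,lo=(100,110,30):cv2.inRange(h,lo,(130,255,255))
# lids
jt=cv2.inRange(ht,(100,30,80),(130,110,255));js=cv2.inRange(hs,(100,30,80),(130,110,255))
for nm,m1,ro1,m2,ro2 in(("jar",jt,(300,198,332,228),js,(308,255,348,297)),("cup",bl(ht),(300,246,328,276),bl(hs),(320,205,353,245))):
    e1=cv2.minEnclosingCircle(blob(m1,ro1));e2=cv2.minEnclosingCircle(blob(m2,ro2));print(nm,e1,e2,tri(T,[e1[0]],S,[e2[0]]),onz(T,[e1[0]],66))
# ledge
w=cv2.morphologyEx(cv2.inRange(ht,(5,75,40),(20,255,255)),cv2.MORPH_CLOSE,np.ones((9,9)))
cl=blob(w,(130,180,545,300));rl=cv2.minAreaRect(cl);bx=onz(T,cv2.boxPoints(rl),24);print("ledge",rl,bx[:,:2].tolist(),bx[:,:2].mean(0))
f=cv2.inRange(ht,(0,0,110),(180,60,255));e=blob(f,(224,195,250,275));rf=cv2.boundingRect(e);print("foot",rf,cv2.minAreaRect(e))
br=onz(T,cv2.boxPoints(cv2.minAreaRect(e)),54);print(br[:,:2].tolist())
E
```

```text
((407.6993103027344, 231.52952575683594), (50.26618957519531, 21.945663452148438), 8.426968574523926) ((216.99082946777344, 241.197265625), (61.20510482788086, 25.861312866210938), 16.699243545532227)
sleeve box z40 [[539.0597574654905, -83.70380095191871], [592.3198797131688, -93.22673446845585], [572.1451785765869, -213.27167674710796], [519.1716997475119, -202.99637278313335]]
sleeve c tri [[ 556.284 -149.937   36.411    1.827]]Traceback (most recent call last):
  File "<stdin>", line 14, in <module>
  File "h.py", line 26, in blob
    return max(cs,key=cv2.contourArea)
ValueError: max() iterable argument is empty
```

```bash
python3 - <<'E'
from h import *
T=cam("top");S=cam("scene")
t=cv2.imread("pics/top0.png");s=cv2.imread("pics/scene0.png")
ht,hs=[cv2.cvtColor(i,cv2.COLOR_BGR2HSV) for i in(t,s)]
print(ht[212,315],hs[270,327],ht[261,313],hs[225,338],ht[236,235],ht[240,370],ht[320,300])
nz=lambda h:cv2.bitwise_not(cv2.inRange(h,(5,75,20),(20,255,255)))
for nm,ro1,ro2 in(("jar",(301,198,331,228),(308,255,346,297)),("cup",(299,246,329,276),(320,205,350,245))):
    e1=cv2.minEnclosingCircle(blob(nz(ht),ro1));e2=cv2.minEnclosingCircle(blob(nz(hs),ro2));print(nm,e1,e2,tri(T,[e1[0]],S,[e2[0]]),onz(T,[e1[0]],50))
w=cv2.morphologyEx(cv2.inRange(ht,(5,75,20),(20,255,255)),cv2.MORPH_CLOSE,np.ones((9,9)))
cl=blob(w,(130,180,545,300));rl=cv2.minAreaRect(cl);bx=onz(T,cv2.boxPoints(rl),24);print("ledge",rl,bx[:,:2].tolist(),bx[:,:2].mean(0))
f=cv2.inRange(ht,(0,0,90),(180,70,255));e=blob(f,(226,195,250,275));print("foot",cv2.minAreaRect(e))
br=onz(T,cv2.boxPoints(cv2.minAreaRect(e)),54);print(br[:,:2].tolist())
E
```

```text
[120   7 115] [102  11 119] [109 103  92] [108 125  98] [ 18  17 147] [ 14 106 111] [ 13  13 136]
jar ((314.2689514160156, 213.5036163330078), 11.95915412902832) ((326.5, 274.5), 16.140111923217773) [[602.365  76.415  47.634   1.93 ]] [[601.792  77.303  50.   ]]
cup ((311.6697998046875, 260.7452697753906), 13.211891174316406) ((338.0, 221.91891479492188), 20.180526733398438) [[486.614  83.148  58.664   2.75 ]] [[487.284  84.843  50.   ]]
ledge ((339.0404357910156, 240.03224182128906), (403.9900817871094, 103.10855102539062), 0.16004367172718048) [[422.7538786093944, 510.6269529044332], [679.5439084063778, 520.5676818935685], [659.5890526611404, -487.1200847942469], [404.93290853493227, -466.1602540725961]] [541.705  19.479]
foot ((233.82933044433594, 235.4017333984375), (15.561335563659668, 61.77556610107422), 3.3664603233337402)
[[478.22005339858566, 292.3873120002581], [627.5752261322564, 285.8858562443771], [624.6910837081537, 248.25016332553915], [475.46271594691984, 255.44371706029307]]
```

```bash
cat >> h.py <<'E'
def rel(x,y,z,yaw):
    o=status.get_obs();R=Ro.from_euler("xyz",o["orientation"]);G=Ro.from_euler("xyz",[np.pi,0,yaw])
    d=R.inv().apply(np.array([x,y,z])-o["position"])/1000
    w=(R.inv()*G).as_rotvec()/np.deg2rad(8)
    print("t",o["time_s"],"rel",d,w)
E
python3 -c "
from h import *
rel(490,20,300,3.09)"
```

```text
t 0.1 rel [-0.463 -0.487 -0.058] [-0.011 -0.001 -1.764]
```

```bash
R="-0.463 -0.487 -0.058 0 0 -1.76 0.6" ; python3 -m handwheel '-0.463 -0.487 -0.058 0 0 -1.76 0.6;-0.463 -0.487 -0.058 0 0 -1.76 0.6;-0.463 -0.487 -0.058 0 0 -1.76 0.6;-0.463 -0.487 -0.058 0 0 -1.76 0.6;-0.463 -0.487 -0.058 0 0 -1.76 0.6;-0.463 -0.487 -0.058 0 0 -1.76 0.6;-0.463 -0.487 -0.058 0 0 -1.76 0.6;-0.463 -0.487 -0.058 0 0 -1.76 0.6;-0.463 -0.487 -0.058 0 0 -1.76 0.6;-0.463 -0.487 -0.058 0 0 -1.76 0.6;-0.463 -0.487 -0.058 0 0 -1.76 0.6;-0.463 -0.487 -0.058 0 0 -1.76 0.6'
python3 -m handwheel '0 0 0 0 0 0 0.6;0 0 0 0 0 0 0.6;0 0 0 0 0 0 0.6'
python3 - <<'E'
from h import *
o=status.get_obs();np.save("w1.npy",cam("wrist")[1]);print(o["time_s"],o["position"],o["orientation"],o["opening"])
cv2.imwrite("pics/w1.png",cv2.cvtColor(read_camera("wrist"),cv2.COLOR_RGB2BGR))
E
```

```text
time_s: 1.6
position: [491.4, 15.9, 300.5]
orientation: [-3.14, 0.001, 3.082]
ft_force: [0.6, 0.4, -0.1]
opening: 17.2
gripper_force: 0.0
time_s: 1.98
position: [490.1, 21.1, 300.2]
orientation: [3.141, -0.0, 3.092]
ft_force: [0.3, 0.1, -0.5]
opening: 17.2
gripper_force: 0.0
1.975 [490.105  21.072 300.192] [ 3.141 -0.     3.092] 17.189728594638947
```

View pics/w1.png

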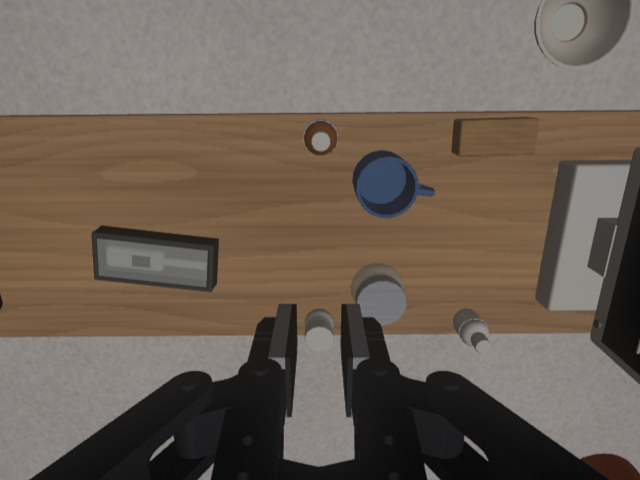

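The wrist view shows the sleeve outlined at (94–218, 227–291), the cup rim at (386,183) and the jar lid at (381,301). The foot's front lower edge runs from about (558,160) to (538,310). The ledge edges sit at rows of about 114 and 334.

```bash
python3 - <<'E'
from h import *
W=(camera_params("wrist"),np.load("w1.npy"))
i=cv2.imread("pics/w1.png");h=cv2.cvtColor(i,cv2.COLOR_BGR2HSV)
nz=cv2.bitwise_not(cv2.inRange(h,(5,75,45),(20,255,255)))
r=cv2.minAreaRect(blob(nz,(60,200,245,325)));b=cv2.boxPoints(r);p=onz(W,b,35)[:,:2];print("sleeve",r);print(p,p.mean(0),onz(W,[r[0]],35))
# triangulate centre with top view
print(tri(W,[r[0]],cam("top"),[[407.7,231.53]]))
# ledge edges
wood=cv2.inRange(h,(5,75,45),(20,255,255))
for cols in(range(20,80,4),range(225,300,4)):
  pass
E1=[(c,np.flatnonzero(wood[:,c])[0]) for c in list(range(10,290,6))+list(range(430,530,6))]
E2=[(c,np.flatnonzero(wood[:,c])[-1]) for c in list(range(10,240,6))+list(range(420,448,6))+list(range(495,535,6))]
for e in(E1,E2):
  q=onz(W,e,24)[:,:2];vx,vy,x0,y0=cv2.fitLine(q.astype(np.float32),cv2.DIST_HUBER,0,.01,.01).ravel();print("edge x at y=80:",x0+vx/vy*(80-y0),"slope dx/dy",vx/vy)
f=onz(W,[(558,160),(538,310)],24);print("foot",f)
cup=blob(cv2.inRange(h,(95,90,20),(130,255,255)),(340,140,418,225));e=cv2.minEnclosingCircle(cup);print("cup",e,onz(W,[e[0]],46))
print("jar",onz(W,[(381,301)],66))
E
```

```text
sleeve ((153.84756469726562, 258.3719482421875), (128.54229736328125, 53.33842468261719), 6.340191841125488)
[[ 573.232 -224.405]
 [ 516.49  -205.183]
 [ 537.76   -80.264]
 [ 596.201  -93.962]] [ 555.921 -150.954] [[ 555.207 -151.161   35.   ]]
[[ 555.23  -149.575   37.06     2.091]]
edge x at y=80: 424.62305 slope dx/dy 0.0422816
edge x at y=80: 661.576 slope dx/dy 0.04314649
foot [[477.241 254.151  24.   ]
 [641.309 254.788  24.   ]]
cup ((386.6875, 186.375), 31.3427734375) [[490.034  84.683  46.   ]]
jar [[599.229  76.39   66.   ]]
```

```bash
python3 -c "
from h import *
rel(622,-150,110,3.097)"
```

```text
t 2.025 rel [-0.14  -0.164  0.19 ] [ 0.001 -0.    -0.041]
```

```bash
python3 -m handwheel '-0.14 -0.164 0.1 0 0 -0.04 -0.4;-0.14 -0.164 0.1 0 0 -0.04 -0.4;-0.14 -0.164 0.1 0 0 -0.04 -0.4;-0.14 -0.164 0.1 0 0 -0.04 -0.4;-0.14 -0.164 0.19 0 0 -0.04 -0.4;-0.14 -0.164 0.19 0 0 -0.04 -0.4;-0.14 -0.164 0.22 0 0 -0.04 -0.4;-0.14 -0.164 0.24 0 0 -0.04 -0.4;-0.14 -0.164 0.256 0 0 -0.04 -0.4;-0.14 -0.164 0.262 0 0 -0.04 -0.4;-0.14 -0.164 0.262 0 0 -0.04 -0.4'
python3 - <<'E'
from h import *
rel(571,-150,38,3.097)
cv2.imwrite("pics/w2.png",cv2.cvtColor(read_camera("wrist"),cv2.COLOR_RGB2BGR))
E
```

```text
time_s: 3.4
position: [622.0, -151.1, 38.5]
orientation: [-3.142, 0.0, 3.095]
ft_force: [0.3, -0.7, -0.2]
opening: 59.6
gripper_force: 0.0
t 3.4 rel [ 0.051 -0.001  0.   ] [-0.     0.003 -0.014]
```

View pics/w2.png

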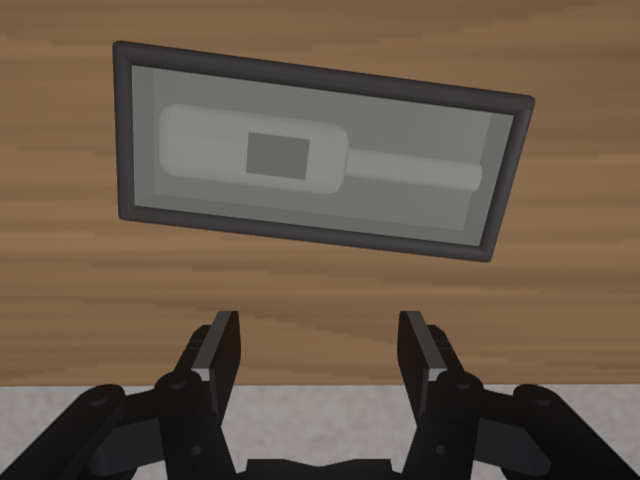

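The sleeve lies ahead of the fingers, with its near edge running from (120,218) to (490,262). The fingers are well within its length and clear of it.

```bash
python3 -m handwheel '0.008 0 0 0 0 0 -0.4;0.013 0 0 0 0 0 -0.4;0.017 0 0 0 0 0 -0.4;0.021 0 0 0 0 0 -0.4;0.025 0 0 0 0 0 -0.4;0.029 0 0 0 0 0 -0.4;0.033 0 0 0 0 0 -0.4;0.037 0 0 0 0 0 -0.4;0.041 0 0 0 0 0 -0.4;0.045 0 0 0 0 0 -0.4;0.048 0 0 0 0 0 -0.4;0.051 0 0 0 0 0 -0.4'
python3 -m handwheel '0 0 0 0 0 0 -0.4;-0.03 0 0 0 0 0 -0.4;-0.03 0 0 0 0 0 -0.4'
python3 - <<'E'
from h import *
W=cam("wrist");i=cv2.cvtColor(read_camera("wrist"),cv2.COLOR_RGB2BGR);cv2.imwrite("pics/w3.png",i);h=cv2.cvtColor(i,cv2.COLOR_BGR2HSV)
nz=cv2.bitwise_not(cv2.inRange(h,(5,75,45),(20,255,255)))
c=blob(nz,(0,0,640,300));q=cv2.approxPolyDP(cv2.convexHull(c),12,True)[:,0];print(q);print(onz(W,q,46)[:,:2])
t=cv2.cvtColor(read_camera("top"),cv2.COLOR_RGB2BGR);cv2.imwrite("pics/top3.png",t)
E
```

```text
time_s: 4.95
position: [570.7, -148.8, 38.3]
orientation: [-3.142, 0.0, 3.095]
ft_force: [0.8, -0.1, 1.1]
opening: 60.2
gripper_force: 0.6
time_s: 5.32
position: [602.3, -149.9, 38.3]
orientation: [-3.141, 0.001, 3.096]
ft_force: [-0.1, 0.6, -1.2]
opening: 59.9
gripper_force: 0.0
[[ 88  58]
 [514  55]
 [494 228]
 [119 230]]
[[ 505.428 -208.738]
 [ 509.954  -93.106]
 [ 559.23   -93.95 ]
 [ 554.558 -210.303]]
```

View pics/w3.png

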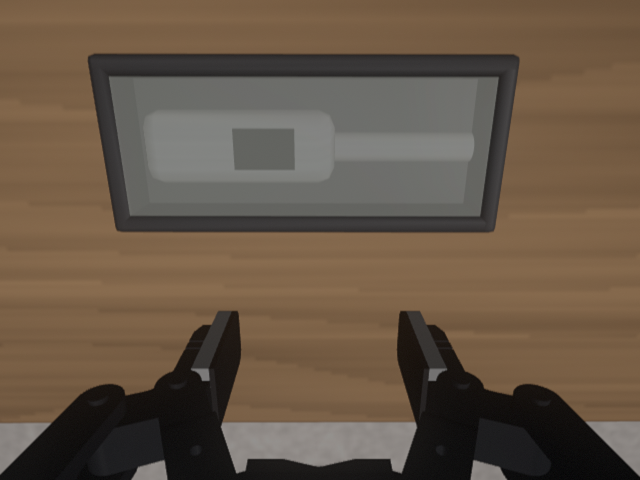

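The sleeve is now square to the ledge and on the line: centre about (532,-151), slope 0.04, against ledge slope 0.043. Next I go behind it with the fingers shut.

```bash
python3 - <<'E'
from h import *
T=cam("top");t=cv2.imread("pics/top3.png")
print("case left edge",onz(T,[(480,212),(480,262)],56)[:,:2])
rel(530,-240,110,3.099)
E
```

```text
case left edge [[ 597.669 -320.657]
 [ 477.424 -313.284]]
t 5.425 rel [ 0.066 -0.093 -0.072] [ 0.001 -0.012 -0.028]
```

```bash
python3 -m handwheel '0 0 -0.06 0 0 0 1;0 0 -0.072 0 0 0 1;0.03 -0.045 -0.072 0 0 0 1;0.066 -0.093 -0.072 0 0 0 1;0.066 -0.093 -0.072 0 0 0 1;0.066 -0.093 -0.072 0 0 0 1;0.066 -0.093 -0.072 0 0 0 1;0.066 -0.093 -0.072 0 0 0 1'
python3 - <<'E'
from h import *
o=status.get_obs();print(o["position"],o["opening"])
np.save("w4.npy",cam("wrist")[1]);cv2.imwrite("pics/w4.png",cv2.cvtColor(read_camera("wrist"),cv2.COLOR_RGB2BGR))
rel(530,-240,39,3.099)
E
```

```text
time_s: 6.42
position: [531.1, -238.8, 110.1]
orientation: [3.141, -0.0, 3.097]
ft_force: [0.2, 0.1, 0.4]
opening: 0.2
gripper_force: 0.0
[ 531.095 -238.752  110.062] 0.17642129948142565
t 6.475 rel [ 0.001 -0.001  0.071] [ 0.002 -0.001 -0.015]
```

View pics/w4.png

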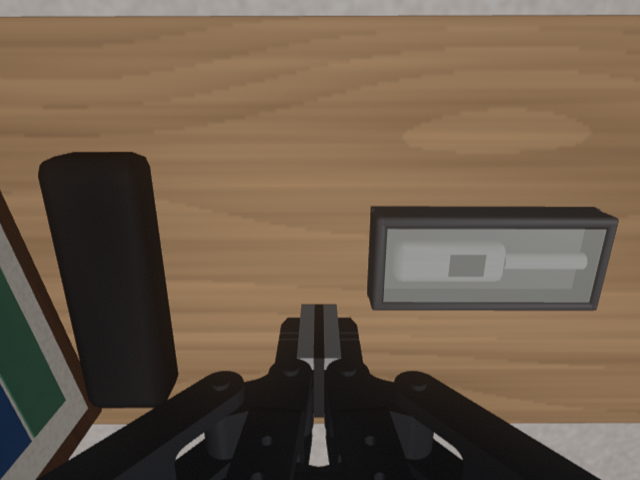

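The shut fingers are at (319,340), aligned with the sleeve's rear end at (370,258), and the case is clear on the left. Descending, then pushing.

```bash
python3 -m handwheel '0 0 0.04 0 0 0 1;0 0 0.06 0 0 0 1;0 0 0.071 0 0 0 1;0 0 0.071 0 0 0 1;0 0.006 0.071 0 0 0 1;0 0.010 0.071 0 0 0 1;0 0.014 0.071 0 0 0 1;0 0.019 0.071 0 0 0 1;0 0.024 0.071 0 0 0 1;0 0.030 0.071 0 0 0 1;0 0.036 0.071 0 0 0 1;0 0.042 0.071 0 0 0 1'
python3 -m handwheel '0 0.007 0 0 0 0 1;0 0.014 0 0 0 0 1;0 0.021 0 0 0 0 1;0 0.028 0 0 0 0 1;0 0.035 0 0 0 0 1;0 0.042 0 0 0 0 1;0 0.049 0 0 0 0 1;0 0.056 0 0 0 0 1;0 0.060 0 0 0 0 1;0 0.060 0 0 0 0 1'
python3 - <<'E'
from h import *
o=status.get_obs();W=cam("wrist");i=cv2.cvtColor(read_camera("wrist"),cv2.COLOR_RGB2BGR);cv2.imwrite("pics/w5.png",i)
T=cam("top");t=cv2.cvtColor(read_camera("top"),cv2.COLOR_RGB2BGR);cv2.imwrite("pics/top5.png",t)
cv2.imwrite("pics/v5.png",np.hstack([cv2.resize(i,(400,300)),cv2.resize(t[160:310,250:450],(400,300),interpolation=cv2.INTER_CUBIC)]))
E
```

```text
time_s: 7.98
position: [532.5, -197.6, 39.3]
orientation: [-3.142, 0.0, 3.095]
ft_force: [-0.2, -1.7, 2.7]
opening: -0.2
gripper_force: 1.1
time_s: 9.22
position: [535.1, -137.2, 39.1]
orientation: [3.141, -0.001, 3.096]
ft_force: [0.0, -0.3, 0.1]
opening: -0.4
gripper_force: 0.0
```

View pics/v5.png

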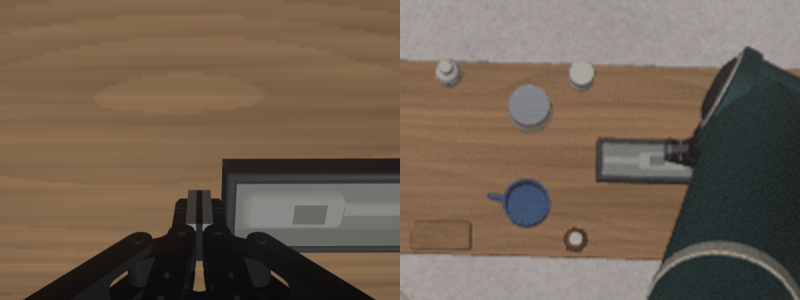

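The sleeve's front end is about 70 mm before the jar and cup, straight and pointing into the gap. I'll measure its lateral offset.

```bash
python3 - <<'E'
from h import *
W=cam("wrist");i=cv2.imread("pics/w5.png");h=cv2.cvtColor(i,cv2.COLOR_BGR2HSV)
wood=cv2.inRange(h,(5,75,45),(20,255,255))
for name,cols,z,f in(("-x side",range(380,620,8),24,lambda c:np.flatnonzero(wood[:,c]==0)[0]),("+x side",range(520,630,6),46,lambda c:np.flatnonzero(wood[:420,c]==0)[-1])):
    q=onz(W,[(c,f(c)) for c in cols],z)[:,:2];k=np.polyfit(q[:,1],q[:,0],1);print(name,k[0],"x at y=-60",np.polyval(k,-60))
rim=[(380,np.flatnonzero(wood[:,380]==0)[0])];print("line x at -60",544.5-140.5*.0435)
T=cam("top");t=cv2.cvtColor(cv2.imread("pics/top5.png"),cv2.COLOR_BGR2HSV);nz=cv2.bitwise_not(cv2.inRange(t,(5,75,20),(20,255,255)))
c=blob(nz,(335,222,392,256))[:,0];c=c[c[:,0]<380]
for lo in(True,False):
    e=np.array([(u,(c[c[:,0]==u,1].min() if lo else c[c[:,0]==u,1].max())) for u in range(353,380)]);q=onz(T,e,46 if lo else 35);k=np.polyfit(q[:,1],q[:,0],1);print("top",k[0],np.polyval(k,-60))
E
```

```text
-x side 0.040925082418940224 x at y=-60 510.72734543955625
+x side 0.047453913784553846 x at y=-60 560.4429280864128
line x at -60 538.38825
top 0.06587087332767534 560.238795159971
top 0.054778465612797485 511.433811445553
```

The sleeve is about 2.5 mm towards the cup. I'll steer gently with the hand's heading while still short of the gap.

```bash
python3 -m handwheel '0 0.004 0 0 0 0.1 1;-0.0002 0.009 0 0 0 0.2 1;-0.0006 0.014 0 0 0 0.3 1;-0.001 0.019 0 0 0 0.36 1;-0.0014 0.024 0 0 0 0.36 1;-0.0017 0.029 0 0 0 0.3 1;-0.002 0.034 0 0 0 0.25 1;-0.0022 0.038 0 0 0 0.18 1;-0.0024 0.042 0 0 0 0.1 1;-0.0025 0.046 0 0 0 0.05 1;-0.0025 0.050 0 0 0 0 1;-0.0025 0.050 0 0 0 0 1'
python3 - <<'E'
from h import *
W=cam("wrist");i=cv2.cvtColor(read_camera("wrist"),cv2.COLOR_RGB2BGR);cv2.imwrite("pics/w6.png",i);h=cv2.cvtColor(i,cv2.COLOR_BGR2HSV)
wood=cv2.inRange(h,(5,75,45),(20,255,255))
for name,cols,z,f in(("-x side",range(380,560,8),24,lambda c:np.flatnonzero((wood[:,c]==0)&(np.arange(480)>150))[0]),("+x side",range(520,590,6),46,lambda c:np.flatnonzero(wood[:415,c]==0)[-1])):
    q=onz(W,[(c,f(c)) for c in cols],z)[:,:2];k=np.polyfit(q[:,1],q[:,0],1);print(name,k[0],"x at y=-10",np.polyval(k,-10))
print("line x at -10",544.5-90.5*.0435)
t=cv2.cvtColor(read_camera("top"),cv2.COLOR_RGB2BGR);cv2.imwrite("pics/top6.png",t)
cv2.imwrite("pics/v6.png",np.hstack([cv2.resize(i,(400,300)),cv2.resize(t[175:295,280:440],(400,300),interpolation=cv2.INTER_CUBIC)]))
E
```

```text
time_s: 10.82
position: [540.1, -87.7, 39.3]
orientation: [3.141, 0.0, 3.096]
ft_force: [0.2, 0.4, -0.5]
opening: 0.1
gripper_force: 0.0
-x side 0.03787542754896259 x at y=-10 515.8094517471103
+x side 0.02760429179335498 x at y=-10 565.766824340543
line x at -10 540.56325
```

View pics/v6.png

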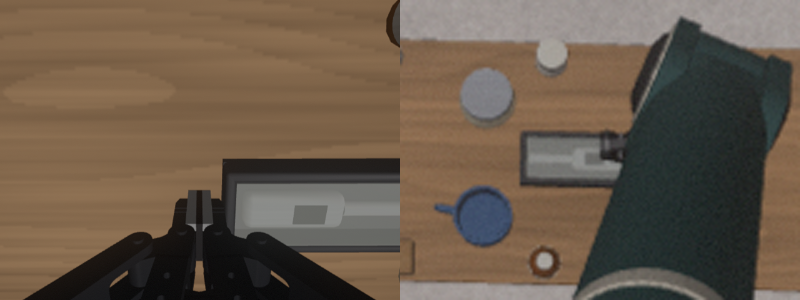

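The sleeve is now centred on the line to within 0.5 mm. Pushing straight through, slowly.

```bash
python3 -m handwheel '0 0.004 0 0 0 0 1;0 0.009 0 0 0 0 1;0 0.014 0 0 0 0 1;0 0.019 0 0 0 0 1;0 0.024 0 0 0 0 1;0 0.029 0 0 0 0 1;0 0.034 0 0 0 0 1;0 0.039 0 0 0 0 1;0 0.044 0 0 0 0 1;0 0.049 0 0 0 0 1;0 0.053 0 0 0 0 1;0 0.053 0 0 0 0 1'
python3 - <<'E'
from h import *
W=cam("wrist");i=cv2.cvtColor(read_camera("wrist"),cv2.COLOR_RGB2BGR);cv2.imwrite("pics/w7.png",i);h=cv2.cvtColor(i,cv2.COLOR_BGR2HSV)
wood=cv2.inRange(h,(5,75,45),(20,255,255))
for name,cols,z,f in(("-x side",range(380,480,8),24,lambda c:np.flatnonzero((wood[:,c]==0)&(np.arange(480)>200))[0]),("+x side",range(510,560,6),46,lambda c:np.flatnonzero(wood[:415,c]==0)[-1])):
    q=onz(W,[(c,f(c)) for c in cols],z)[:,:2];k=np.polyfit(q[:,1],q[:,0],1);print(name,k[0],"x at y=20",np.polyval(k,20))
print("line x at 20",544.5-60.5*.0435)
t=cv2.cvtColor(read_camera("top"),cv2.COLOR_RGB2BGR)
cv2.imwrite("pics/v7.png",np.hstack([cv2.resize(i,(400,300)),cv2.resize(t[175:295,260:420],(400,300),interpolation=cv2.INTER_CUBIC)]))
E
```

```text
time_s: 12.42
position: [542.4, -34.5, 39.2]
orientation: [3.141, -0.0, 3.096]
ft_force: [0.3, 0.4, 0.8]
opening: 0.4
gripper_force: 0.0
-x side 0.046505634148366115 x at y=20 517.3310337316116
+x side 0.37822940354037216 x at y=20 562.5321986688714
line x at 20 541.86825
```

View pics/v7.png

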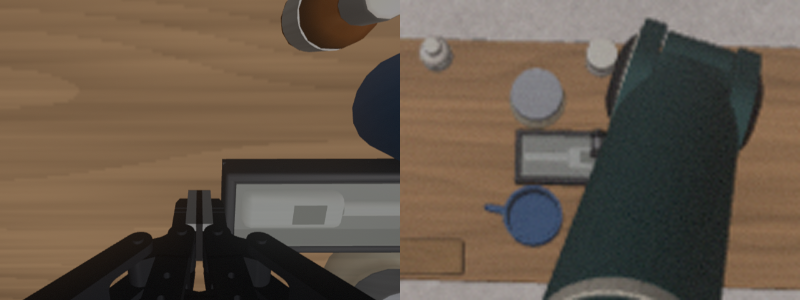

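The nose is in the gap with clearance on both sides. Continuing; the foot is about 150 mm away.

```bash
python3 -m handwheel '0 0.005 0 0 0 0 1;0 0.010 0 0 0 0 1;0 0.015 0 0 0 0 1;0 0.020 0 0 0 0 1;0 0.025 0 0 0 0 1;0 0.030 0 0 0 0 1;0 0.035 0 0 0 0 1;0 0.040 0 0 0 0 1;0 0.045 0 0 0 0 1;0 0.050 0 0 0 0 1;0 0.055 0 0 0 0 1;0 0.060 0 0 0 0 1'
python3 -m handwheel '0 0.005 0 0 0 0 1;0 0.011 0 0 0 0 1;0 0.017 0 0 0 0 1;0 0.023 0 0 0 0 1;0 0.029 0 0 0 0 1;0 0.035 0 0 0 0 1;0 0.041 0 0 0 0 1;0 0.047 0 0 0 0 1;0 0.053 0 0 0 0 1;0 0.059 0 0 0 0 1;0 0.065 0 0 0 0 1;0 0.070 0 0 0 0 1'
python3 - <<'E'
from h import *
o=status.get_obs();print(o["position"],o["ft_force"])
i=cv2.cvtColor(read_camera("wrist"),cv2.COLOR_RGB2BGR);cv2.imwrite("pics/w8.png",i)
t=cv2.cvtColor(read_camera("top"),cv2.COLOR_RGB2BGR);cv2.imwrite("pics/top8.png",t)
cv2.imwrite("pics/v8.png",np.hstack([cv2.resize(i,(400,300)),cv2.resize(t[175:295,190:350],(400,300),interpolation=cv2.INTER_CUBIC)]))
E
```

```text
time_s: 14.02
position: [545.3, 24.9, 39.3]
orientation: [-3.142, 0.0, 3.095]
ft_force: [-0.8, -0.6, 0.1]
opening: 0.1
gripper_force: 0.3
time_s: 15.52
position: [548.6, 95.0, 39.3]
orientation: [3.142, 0.0, 3.095]
ft_force: [0.1, -0.4, -0.9]
opening: 0.2
gripper_force: 0.3
[548.584  94.983  39.283] [ 0.087 -0.363 -0.92 ]
```

View pics/v8.png

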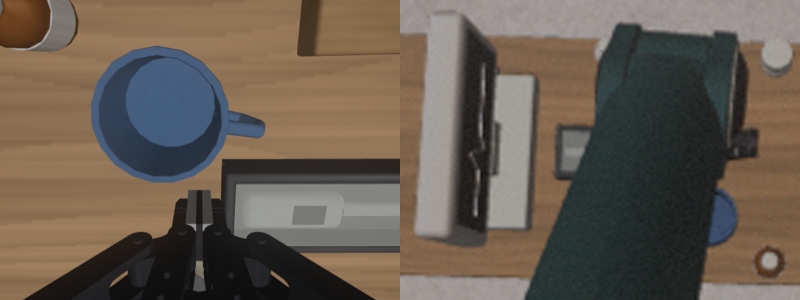

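The sleeve is through the gap, with its front about 20–25 mm short of the foot. Creeping up to contact.

```bash
python3 -m handwheel '0 0.004 0 0 0 0 1;0 0.008 0 0 0 0 1;0 0.012 0 0 0 0 1;0 0.016 0 0 0 0 1;0 0.018 0 0 0 0 1;0 0.018 0 0 0 0 1'; for k in 1; do python3 -m handwheel '0 0.001 0 0 0 0 1;0 0.002 0 0 0 0 1;0 0.002 0 0 0 0 1'; python3 -m handwheel '0 0.001 0 0 0 0 1;0 0.0015 0 0 0 0 1;0 0.0015 0 0 0 0 1'; done
```

```text
time_s: 16.38
position: [549.4, 112.9, 39.3]
orientation: [3.141, 0.0, 3.095]
ft_force: [-0.2, -0.3, -0.1]
opening: 0.1
gripper_force: 0.0
time_s: 16.75
position: [549.5, 114.5, 39.3]
orientation: [3.142, 0.0, 3.095]
ft_force: [-0.1, -0.3, 0.2]
opening: -0.1
gripper_force: 0.3
time_s: 17.12
position: [549.6, 116.1, 39.3]
orientation: [3.142, 0.0, 3.095]
ft_force: [1.4, -0.5, 0.2]
opening: -0.2
gripper_force: 0.3
```

```bash
python3 -m handwheel '0 0.001 0 0 0 0 1;0 0.0015 0 0 0 0 1;0 0.0015 0 0 0 0 1'|sed -n 2,4p; python3 -m handwheel '0 0.001 0 0 0 0 1;0 0.0015 0 0 0 0 1;0 0.0015 0 0 0 0 1'|sed -n 2,4p;python3 -m handwheel '0 0.001 0 0 0 0 1;0 0.0015 0 0 0 0 1;0 0.0015 0 0 0 0 1'|sed -n 2,4p
```

```text
position: [549.6, 117.5, 39.3]
orientation: [-3.142, -0.0, 3.095]
ft_force: [-0.6, -1.0, 1.1]
position: [549.7, 117.7, 39.3]
orientation: [-3.14, 0.0, 3.094]
ft_force: [0.4, -4.5, 1.1]
position: [549.8, 117.8, 39.3]
orientation: [-3.139, -0.0, 3.093]
ft_force: [-0.4, -7.5, 2.7]
```

Firm contact with the foot at 7.5 N. Backing off straight, then lifting.

```bash
python3 -m handwheel '0 -0.006 0 0 0 0 1;0 -0.014 0 0 0 0 1;0 -0.02 0 0 0 0 1;0 -0.02 -0.04 0 0 0 1;0 -0.02 -0.1 0 0 0 1;0 -0.02 -0.16 0 0 0 1;0 -0.06 -0.22 0 0 0 1;0.03 -0.12 -0.24 0 0 0 1;0.03 -0.12 -0.24 0 0 0 1;0.03 -0.12 -0.24 0 0 0 1'
python3 - <<'E'
from h import *
W=cam("wrist");i=cv2.cvtColor(read_camera("wrist"),cv2.COLOR_RGB2BGR);cv2.imwrite("pics/w9.png",i)
E
```

```text
time_s: 19.5
position: [514.1, 1.7, 279.7]
orientation: [3.14, 0.001, 3.094]
ft_force: [0.9, 0.2, -0.3]
opening: 0.2
gripper_force: 0.0
```

View pics/w9.png

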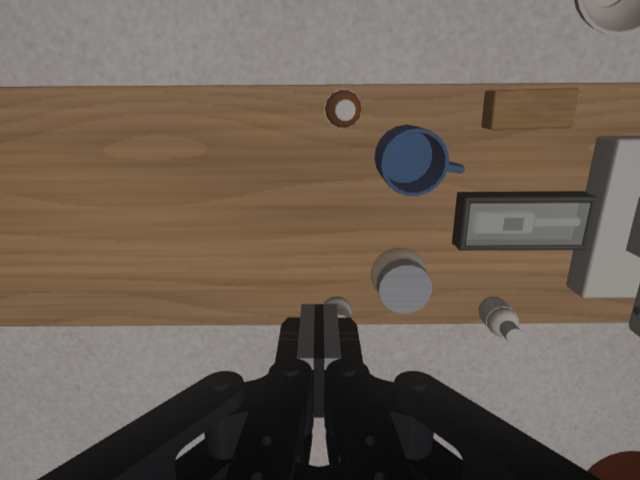

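The sleeve (455–594, 192–250) lies square against the foot, with jar, cup and bystanders unmoved and the hand clear.

```bash
python3 -c "
from station import manip
print(manip.sign_off())"
```

```text
the job is handed in; nothing more can be done
None
```

I pushed the sleeve through the gap until it lay square against the monitor's foot, backed the hand away and handed the job in at about 19.5 s; the station gave no pass/fail result, but my last picture showed the jar, the cup and the bystanders in view where they had been.

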